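# Open the folding pot rest and stand the dish on it

### The job

Swing the hinged leg of the folding pot rest all the way out until it drops into its end detent, and only then gently stand the covered ceramic dish upright in the middle of the rest, on all three arms, and let go of it. Do not knock or shift the spice tin, the two tumblers or the jar standing around.

Things in the scene. Friction and masses are not known exactly. Their poses are not given: they have to be found in the camera images.
- rest: Pot rest of dark steel, screwed to the trolley top. Origin: on the trolley top at the pivot axis, z up. Hub 54 mm across; three bars 16 mm wide reach 96 mm out, tops at 24 mm. Two are fixed, at +120 and -120 deg from the rest's own x axis; the hinged leg with the upright peg, fully out, points along own +x (bars 120 deg apart). A toggle spring under the leg stays below 10 mm.
- rest_center (a point): Point on the rest's pivot axis, level with the top faces of the three bars (24 mm above the trolley top): where the middle of the dish's underside belongs. Axes as rest.
- leg (a joint): Angle of the hinged leg about the upright pivot, rad: 0 = folded, 25 deg from the fixed bar at -120 deg; grows counter-clockwise from above; 1.65 = end stop, fully out along the rest's +x. Starts near 0.05 to 0.3. An over-centre spring resists up to 1.1 (5 N at the peg; let go there it springs back), beyond that it drives the leg home into the end detent and holds it.
- leg_peg (a point): Centre of the top of the round steel grip peg, 16 mm across, that stands upright on the hinged leg, 88 mm from the pivot; it rises 54 mm from the bar's top, so from 24 to 78 mm above the trolley top. The only peg on the rest.
- dish: Covered round white ceramic dish (lid and dish are one solid piece), 124 mm across, foot 108 mm across, 75 mm high to the lid's top, with an upright cylindrical wooden knob 32 mm across and 38 mm tall on top; about 0.65 kg. Origin: centre of its underside; z up. It starts standing on the trolley top.
- dish_knob (a point): Centre of the top of the dish's wooden knob, 113 mm above the dish's underside.
- dabba: Closed round stainless spice tin, 156 mm across, 71 mm high. Leave alone. Origin: centre of its underside.
- tumbler1: Stainless tumbler, 72 mm across the rim, 100 mm high, open. Leave alone. Origin: centre of its underside.
- tumbler2: A second such tumbler. Leave alone.
- jar: Clear plastic jar with blue twist cap, 86 mm across, 126 mm high. Leave alone. Origin: centre of its underside.
There are look-alikes about, which are no part of the job. What is shaped like the rest but green is not meant.

How it is judged:
By the outcome, as a careful person would: the job done as asked, in the order asked, and still so for the second after the job is handed in, with the robot touching nothing.
It also fails if it takes over 54 s, if anything falls off the work surface, if the arm or the gripper's body presses on something with over 40 N, if the wrist force passes 120 N, or if a joint passes its speed limit or range.

### The arm

A 7-joint arm with a two-finger parallel gripper is mounted at the origin on the work surface. World frame = base frame: x ahead of the robot, y to its left, z up, the work surface at z = 0. Lengths are in m, angles in rad, forces in N, time in s.
With the tool pointing down it reaches from about 0.4 to 0.875 m from the base axis. Payload 19.3 kg.
Tool frame: the origin (TCP) lies on the centre line of the jaws, within the pads' length; the fingertips stand 14 mm ahead of it and the grasp point (between the pads) lies 5 mm behind it; z points along the fingers, y is the line along which they close (so a half turn about z gives the same grasp; the last joint's range is limited). The gripper opens to 85 mm and grips with 20 to 120 N. Pads are 22 mm wide; open, the fingers measure 114 mm over their backs; the gripper's body (76 mm by 85 mm) begins 54 mm behind the grasp point. The pads swing forward as they close: fully open they stand 13 mm farther back than shut.
Start: joints at [-1.381, 0.521, -0.036, 1.599, 0.021, 1.021, -0.113], TCP at [0.161, 0.604, 0.245] pointing down, gripper open.
Joint ranges: [-2.91, 2.91], [-0.3, 2.13], [-1.5, 1.42], [0.17, 2.43], [-1.26, 4.41], [0.16, 1.93], [-2.52, 2.52]. Speed limits (rad/s): [1.89, 1.89, 2.39, 2.39, 3.01, 3.01, 3.01].

### API

Orientations are given as [roll, pitch, yaw] about the fixed x, y, z axes, in that order (R = Rz(yaw) Ry(pitch) Rx(roll)).
In Python, from workcell import bot, grab_frame, regions_of gives the robot as it stands. The module is installed in compiled form; this text tells all that it offers.
- The arm moves only by the tool play_rows, never from a script. Its argument "plan" is a list of rows, each a list of 3 entries, a list of its own where there are three numbers: the shift along the tool's x, y, z in units of 2.5 cm (1.0 is 2.5 cm), then the turn, a rotation vector about the tool's x, y, z in units of 0.15 rad (1.0 is 0.15 rad), then the closure, from -1 (fully open) to 1 (shut). In form: [[[tx, ty, tz], [rx, ry, rz], jaw], ...]. A call has 1 to 20 rows; each row shifts and turns the commanded pose from where the row before left it, along the tool's axes as they then stand; what a row does not reach is not made up. A row lasts 1/8 s, in which the tool goes at most 62.5 mm and 10.7 degrees, less where a joint would pass 70% of its speed; a pose out of reach is approached as far as the arm can. A call with a number of a shift or a turn outside -1 to 1 is refused whole. A call with a gripper value outside its range is refused whole. The fingers move at their own pace and stop on an object; "newtons" is the grip in N (left out, the last holds). Time passes only in rows, so rows that do not move let the fingers close. It gives the time, the measured TCP pose, the force, the opening and the grip force at its end, in the units of the state.
- bot.observe(): the state, without advancing time (a new reading comes with each control period).
- grab_frame(name): name is "scene" or "top"; returns a dict with "pixels" (384x512x3 uint8, red, green, blue), "depth" (384x512 float32, m along the optical axis (not along the pixel's ray), 0 where there is no reading), "camera_matrix" (3x3 intrinsics, pixels), "distortion" ([k1, k2, p1, p2, k3] as OpenCV has them; the pictures are not rectified), "R" (3x3) and "t" (3): a world point X has camera coordinates R X + t. Camera axes: x right, y down, z forward; pixel columns grow to the right and rows downward; lengths in m; the calibration is good to about 2 mm. A picture is of the moment at which its call begins.
- bot.job_done(): hands the job in; it is judged then, once.
Trained networks look in the newest picture that a camera, given by its name, has taken for a name from the list of things; names that differ only in an ending like _2 or _b are one class to them, and where a whole thing is asked for, a point or a joint stands for the part that bears it (a point fixed in the world has none). Each returns a list of dicts, best first, with "p" (0 to 1); they miss things now and then, are a little off and sometimes report something else, mostly with a low value. They report only what shows in the picture. A call takes as long as a camera call. They do not tell look-alikes from the thing itself.
- regions_of(thing, camera): "mask" (384x512 bool, what is visible of it) and "box" ([left, top, right, bottom] in pixels, round what is visible of it).
The state is a dict: "clock": time; "qpos": joint angles; "qd": joint speeds; "joint_efforts": joint torques, N m; "position": TCP position; "tool_rot": TCP orientation; "force": force on the tool from outside, world axes, zero at the start; "moment": the same for the moment, N m; "grip_width": finger opening in m; "finger_force": force on a finger pad.
Only numpy, scipy, OpenCV 4.12 (cv2) and the standard library are available. Lean on these libraries where they do the work, as an engineer would, in place of code of your own. Each camera call takes 0.05 s, during which the arm holds its last target. There are 200 camera calls.

## Working session

There is one attempt and no reset: what is moved stays moved. The work goes in short steps, Python scripts to look and compute and a tool call to move; the robot and the scene stay as the last step left them, time stands still between calls to the robot, and variables do not carry over. Pictures are saved under pics/ and viewed, at most 10 in all, crops included, and the job is handed in when it is done.

Besides the shell and the picture viewer there is one more tool, called after "Request:" by a JSON object that holds its "fn" and its "kwargs", one argument or row to a line. play_rows: Moves the arm, as the interface text tells. Its arguments: {"type":"object","properties":{"plan":{"type":"array"},"newtons":{"type":"number"}},"required":["plan"]}

```bash
mkdir -p pics; cat > h.py <<'E'
import numpy as np, cv2
from workcell import bot, grab_frame, regions_of
def cloud(f):
    d=f["depth"]; h,w=d.shape
    uv=np.stack(np.meshgrid(np.arange(w),np.arange(h)),-1).reshape(-1,1,2).astype(np.float64)
    n=cv2.undistortPoints(uv,np.array(f["camera_matrix"]),np.array(f["distortion"]))[:,0]
    P=np.c_[n,np.ones(len(n))]*d.reshape(-1,1)
    X=(P-np.array(f["t"]))@np.array(f["R"])
    X[d.reshape(-1)==0]=np.nan
    return X.reshape(h,w,3)
def proj(f,p):
    R=np.array(f["R"]); 
    return cv2.projectPoints(np.array(p,float).reshape(-1,1,3),cv2.Rodrigues(R)[0],np.array(f["t"],float),np.array(f["camera_matrix"]),np.array(f["distortion"]))[0][:,0]
E
python3 - <<'E'
from h import *
for c in("scene","top"):
    f=grab_frame(c); cv2.imwrite(f"pics/{c}0.png",f["pixels"][...,::-1]); X=cloud(f)
    print(c,"cam at",-np.array(f["R"]).T@f["t"])
    for n in("rest","leg_peg","dish","dish_knob","dabba","tumbler1","jar"):
        for r in regions_of(n,c):
            m=r["mask"]; q=X[m]; q=q[~np.isnan(q[:,0])]
            if len(q)<5: print(n,r["p"],r["box"]);continue
            print(n,round(float(r["p"]),2),np.round(r["box"]),len(q),np.round(np.median(q,0),3),"lo",np.round(np.percentile(q,2,axis=0),3),"hi",np.round(np.percentile(q,98,axis=0),3))
print(bot.observe())
E
```

```text
scene cam at [1.23626311 0.76123476 1.29666489]
rest 0.8 [319. 175. 372. 211.] 727 [0.362 0.184 0.02 ] lo [ 0.303  0.107 -0.003] hi [0.412 0.267 0.073]
rest 0.76 [265. 194. 316. 230.] 675 [0.563 0.125 0.022] lo [ 0.515  0.054 -0.001] hi [0.607 0.22  0.066]
leg_peg 0.68 [316. 172. 350. 204.] 238 [0.373 0.144 0.025] lo [0.354 0.101 0.005] hi [0.383 0.21  0.078]
leg_peg 0.65 [262. 196. 293. 225.] 246 [0.574 0.094 0.025] lo [0.549 0.051 0.011] hi [0.587 0.153 0.08 ]
dish_knob 0.93 [224. 138. 258. 175.] 997 [ 0.526 -0.138  0.068] lo [ 0.458 -0.22   0.001] hi [ 0.569 -0.098  0.114]
dabba 0.86 [182. 198. 230. 253.] 2035 [0.793 0.017 0.07 ] lo [ 0.713 -0.068  0.006] hi [0.857 0.075 0.077]
tumbler1 0.94 [306. 281. 331. 314.] 699 [0.691 0.415 0.064] lo [0.667 0.386 0.004] hi [0.734 0.452 0.103]
tumbler1 0.94 [181.  99. 200. 130.] 473 [ 0.532 -0.431  0.07 ] lo [ 0.495 -0.48   0.008] hi [ 0.562 -0.409  0.102]
tumbler1 0.39 [184. 198. 232. 251.] 1993 [0.793 0.018 0.07 ] lo [ 0.716 -0.065  0.01 ] hi [0.857 0.075 0.077]
jar 0.57 [263. 194. 315. 233.] 604 [0.565 0.129 0.023] lo [0.515 0.054 0.001] h
[... 1448 characters left out ...]
  0.13 ]
{'clock': 0.8, 'qpos': array([-1.3811944 ,  0.52139876, -0.03627708,  1.59945736,  0.02120436,
        1.02108676, -0.11282472]), 'qd': array([-0.00057755, -0.00073226,  0.00018889, -0.00069763, -0.00065713,
       -0.00057195,  0.00055657]), 'joint_efforts': array([ 1.96087924e-03, -9.26824808e+01,  1.97997205e+00, -3.70245552e+01,
        1.82358065e-02,  2.04135053e-03, -4.79381185e-06]), 'position': array([0.16059596, 0.60403506, 0.2453071 ]), 'tool_rot': array([3.14155730e+00, 1.01499413e-05, 2.88170472e+00]), 'force': array([-0.22041676,  0.09463483,  0.16648071]), 'moment': array([-0.02493758,  0.00150699, -0.0374232 ]), 'finger_force': 0.0, 'grip_width': 0.08524703292010721}
```

```bash
python3 - <<'E'
import cv2,numpy as np
a=cv2.imread("pics/scene0.png"); t=cv2.imread("pics/top0.png")
A=cv2.resize(a[150:250,240:400],(800,500),interpolation=cv2.INTER_CUBIC)
B=cv2.resize(t[170:290,160:352],(800,500),interpolation=cv2.INTER_CUBIC)
cv2.imwrite("pics/cropA.png",A);cv2.imwrite("pics/cropB.png",B)
E
```

```text
(no output)
```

View pics/scene0.png

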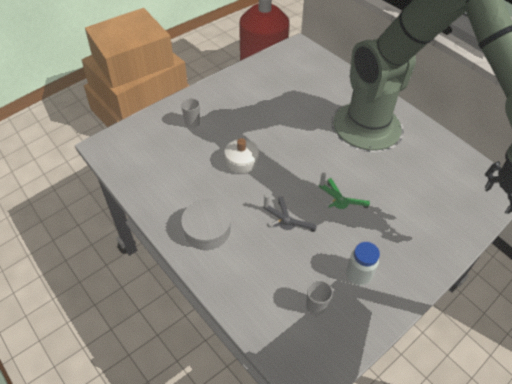

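View pics/cropB.png

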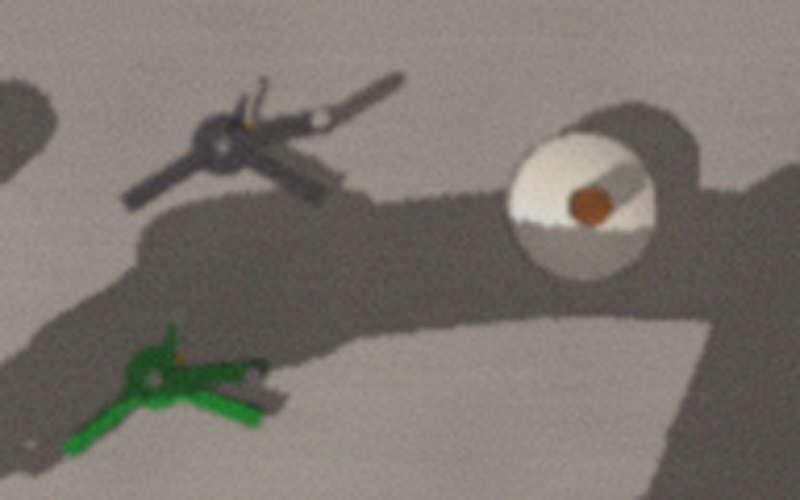

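The dark steel rest is at scene pixel (288,215) and its hub is at crop (222,145). Its folded leg, with the peg at crop (320,118), points right, and the dark strip past the peg is the peg's shadow. The green look-alike is at scene (343,198) and is not meant. The dark rest fits "dark steel", and the enlarged top crop confirms it. The dish is at scene (240,157).

```bash
cat > meas.py <<'E'
from h import *
from scipy.optimize import least_squares
def rest_pts(f,X):
    x,y,z=X[...,0],X[...,1],X[...,2]
    return (abs(x-.57)<.13)&(abs(y-.13)<.13)&(z>.017)&(z<.030)
def fit(P):
    # pivot + yaw + leg angle: mean capped distance of points to union of hub disc & three bars, plus coverage of the model
    a=np.linspace(.03,.092,14); w=np.linspace(-.007,.007,5)
    from scipy.spatial import cKDTree
    T=cKDTree(P)
    def cost(v):
        cx,cy,th,leg=v; d=P-[cx,cy]; D=[np.maximum(np.hypot(*d.T)-.027,0)]; M=[]
        for b in(th+2*np.pi/3,th-2*np.pi/3,th-2*np.pi/3+np.radians(25)+leg):
            u=np.array([np.cos(b),np.sin(b)]);n=np.array([-u[1],u[0]])
            s=d@u;t=d@n
            D.append(np.hypot(np.maximum(np.maximum(-s,s-.096),0),np.maximum(abs(t)-.008,0)))
            M.append((np.array([cx,cy])+a[:,None,None]*u+w[None,:,None]*n).reshape(-1,2))
        m=T.query(np.vstack(M))[0]
        return np.minimum(np.min(D,0),.015).mean()+np.minimum(m,.015).mean()
    return cost
def rest(c,leg0=None):
    from scipy.optimize import differential_evolution
    f=grab_frame(c);X=cloud(f);P=X[rest_pts(f,X)][:,:2]
    r=differential_evolution(fit(P),[(.52,.61),(.09,.19),(-.5,.6),(0,1.7)],seed=1,maxiter=60,popsize=12)
    x,y,z=X[...,0],X[...,1],X[...,2]
    m=(abs(x-.57)<.13)&(abs(y-.13)<.13)&(z>.066)&(z<.085)
    pg=X[m]
    return f,X,r.x,r.fun,pg
if __name__=="__main__":
  for c in("scene","top"):
    f,X,v,e,pg=rest(c)
    print(c,"pivot,th,leg",np.round(v,4),"err",round(e,5),"peg n",len(pg),np.round(pg.mean(0),4) if len(pg) else "")
    b=v[2]-2*np.pi/3+np.radians(25)+v[3]
    print("  peg model",np.round(v[:2]+.088*np.array([np.cos(b),np.sin(b)]),4))
    for lo,hi,n in((.105,.12,"knob"),(.055,.08,"lid")):
        x,y,z=X[...,0],X[...,1],X[...,2]
        q=X[(abs(x-.51)<.08)&(abs(y+.155)<.08)&(z>lo)&(z<hi)]
        (ex,ey),rr=cv2.minEnclosingCircle(q[:,:2].astype(np.float32))
        print("  ",n,len(q),np.round(q.mean(0),4),"circ",round(ex,4),round(ey,4),round(rr,4))
E
python3 meas.py
```

```text
scene pivot,th,leg [0.5621 0.1417 0.022  0.2818] err 0.0018 peg n 24 [0.5808 0.0586 0.0766]
  peg model [0.581  0.0558]
   knob 59 [ 0.5127 -0.1544  0.112 ] circ 0.5131 -0.154 0.0187
   lid 592 [ 0.5206 -0.1445  0.0699] circ 0.515 -0.1561 0.063
top pivot,th,leg [0.5624 0.1448 0.0594 0.2354] err 0.00168 peg n 18 [0.5805 0.0579 0.0765]
  peg model [0.5805 0.0587]
   knob 75 [ 0.511  -0.1575  0.1121] circ 0.5109 -0.158 0.0159
   lid 907 [ 0.5113 -0.1557  0.0698] circ 0.5112 -0.1575 0.0618
```

Request:
{"fn": "play_rows", "kwargs": {
  "plan": [
    [[-0.91,-0.7,0.12],[0,0,0],-1],
    [[-0.91,-0.7,0.12],[0,0,0],-1],
    [[-0.91,-0.7,0.12],[0,0,0],-1],
    [[-0.91,-0.7,0.12],[0,0,0],-1],
    [[-0.91,-0.7,0.12],[0,0,0],-1],
    [[-0.91,-0.7,0.12],[0,0,0],-1],
    [[-0.91,-0.7,0.12],[0,0,0],-1],
    [[-0.91,-0.7,0.12],[0,0,0],-1],
    [[-0.91,-0.7,0.12],[0,0,0],-1],
    [[-0.91,-0.7,0.12],[0,0,0],-1],
    [[-0.91,-0.7,0.12],[0,0,0],-1],
    [[-0.91,-0.7,0.12],[0,0,0],-1]
  ],
  "newtons": 30
}}

```text
clock: 2.4
position: [0.371, 0.3302, 0.2093]
tool_rot: [3.141, 0.0, 2.882]
force: [0.2, 0.4, -0.0]
grip_width: 0.0855
finger_force: 0.0
```

Request:
{"fn": "play_rows", "kwargs": {
  "plan": [
    [[-0.91,-0.7,0.12],[0,0,0],-1],
    [[-0.91,-0.7,0.12],[0,0,0],-1],
    [[-0.91,-0.7,0.12],[0,0,0],-1],
    [[-0.91,-0.7,0.12],[0,0,0],-1],
    [[-0.91,-0.7,0.12],[0,0,0],-1],
    [[-0.91,-0.7,0.12],[0,0,0],-1],
    [[-0.91,-0.7,0.12],[0,0,0],-1],
    [[-0.91,-0.7,0.12],[0,0,0],-1],
    [[-0.91,-0.7,0.12],[0,0,0],-1],
    [[-0.91,-0.7,0.12],[0,0,0],-1],
    [[0,0,0],[0,0,0.91],-1],
    [[0,0,0],[0,0,0.91],-1],
    [[0,0,0],[0,0,0.91],-1],
    [[0,0,0],[0,0,0.91],-1],
    [[0,0,0],[0,0,0.91],-1],
    [[0,0,0],[0,0,0.91],-1],
    [[0,0,0],[0,0,0.91],-1],
    [[0,0,0],[0,0,0.91],-1],
    [[0,0,0],[0,0,0],-1]
  ]
}}

```text
clock: 4.78
position: [0.5454, 0.1035, 0.1793]
tool_rot: [-3.142, 0.0, 1.791]
force: [-0.2, -0.7, -0.6]
grip_width: 0.085
finger_force: 0.0
```

Request:
{"fn": "play_rows", "kwargs": {
  "plan": [
    [[-0.7,0.32,0.3],[0,0,0],-1],
    [[-0.7,0.32,0.3],[0,0,0],-1],
    [[-0.7,0.32,0.3],[0,0,0],-1],
    [[0,0,0],[0,0,0],-1],
    [[0,0,0.83],[0,0,0],-1],
    [[0,0,0.83],[0,0,0],-1],
    [[0,0,0.83],[0,0,0],-1],
    [[0,0,0.83],[0,0,0],-1],
    [[0,0,0.83],[0,0,0],-1],
    [[0,0,0],[0,0,0],0.2],
    [[0,0,0],[0,0,0],0.5],
    [[0,0,0],[0,0,0],1],
    [[0,0,0],[0,0,0],1],
    [[0,0,0],[0,0,0],1],
    [[0,0,0],[0,0,0],1],
    [[0,0,0],[0,0,0],1]
  ],
  "newtons": 40
}}

```text
clock: 6.78
position: [0.5805, 0.0574, 0.0537]
tool_rot: [3.141, -0.0, 1.79]
force: [-1.4, 0.5, 7.3]
grip_width: 0.0149
finger_force: 38.8
```

Request:
{"fn": "play_rows", "kwargs": {
  "plan": [
    [[0.014,0.317,0],[0,0,-0.6],1],
    [[0.014,0.317,0],[0,0,-0.6],1],
    [[0.014,0.317,0],[0,0,-0.6],1],
    [[0.014,0.317,0],[0,0,-0.6],1],
    [[0.014,0.317,0],[0,0,-0.6],1],
    [[0.014,0.317,0],[0,0,-0.6],1],
    [[0.014,0.317,0],[0,0,-0.6],1],
    [[0.014,0.317,0],[0,0,-0.6],1]
  ]
}}

```text
clock: 7.78
position: [0.6323, 0.0908, 0.0538]
tool_rot: [-3.141, 0.0, 2.512]
force: [-5.1, -1.4, 9.9]
grip_width: 0.0147
finger_force: 39.1
```

Request:
{"fn": "play_rows", "kwargs": {
  "plan": [
    [[0.014,0.317,0],[0,0,-0.6],1],
    [[0.014,0.317,0],[0,0,-0.6],1],
    [[0.014,0.317,0],[0,0,-0.6],1],
    [[0.014,0.317,0],[0,0,-0.6],1],
    [[0.014,0.317,0],[0,0,-0.6],1],
    [[0.014,0.317,0],[0,0,-0.6],1],
    [[0.014,0.317,0],[0,0,-0.6],1],
    [[0,0,0],[0,0,0],1]
  ]
}}

```text
clock: 8.78
position: [0.6495, 0.1442, 0.0538]
tool_rot: [3.141, 0.001, -3.141]
force: [-1.5, 2.5, 6.6]
grip_width: 0.0149
finger_force: 38.9
```

Request:
{"fn": "play_rows", "kwargs": {
  "plan": [
    [[0,0.06,0],[0,0,0],1],
    [[0,0.06,0],[0,0,0],1],
    [[0,0,0],[0,0,0],1]
  ]
}}

```text
clock: 9.15
position: [0.6497, 0.1465, 0.0538]
tool_rot: [3.141, 0.001, 3.14]
force: [-0.1, -0.0, 5.9]
grip_width: 0.0148
finger_force: 39.3
```

Request:
{"fn": "play_rows", "kwargs": {
  "plan": [
    [[0,0,0],[0,0,0],0.3],
    [[0,0,0],[0,0,0],-0.2],
    [[0,0,0],[0,0,0],-0.5],
    [[0,0,0],[0,0,0],-0.5],
    [[0,0,-0.8],[0,0,0],-0.5],
    [[0,0,-0.8],[0,0,0],-0.5],
    [[0,0,-0.8],[0,0,0],-0.5],
    [[0,0,-0.8],[0,0,0],-0.5],
    [[0,0,-0.8],[0,0,0],-0.5],
    [[0,0,-0.8],[0,0,0],-0.5]
  ]
}}

```text
clock: 10.4
position: [0.6493, 0.1461, 0.1745]
tool_rot: [3.142, 0.0, 3.14]
force: [-0.3, 0.4, 0.4]
grip_width: 0.064
finger_force: 0.0
```

```bash
python3 meas.py; python3 - <<'E'
from h import *
L=[]
for c in("scene","top"):
    f=grab_frame(c); u,v=proj(f,[.57,.1,.03])[0].astype(int); p=f["pixels"][max(v-50,0):v+50,max(u-60,0):u+60,::-1]
    L.append(cv2.resize(p,(400,333),interpolation=cv2.INTER_CUBIC))
cv2.imwrite("pics/leg1.png",np.hstack(L))
E
```

```text
scene pivot,th,leg [0.5627 0.1495 0.0754 1.5714] err 0.00501 peg n 28 [0.6497 0.1486 0.0761]
  peg model [0.6507 0.1485]
   knob 60 [ 0.5129 -0.1543  0.1115] circ 0.5103 -0.155 0.0175
   lid 526 [ 0.5265 -0.1465  0.0705] circ 0.5134 -0.1555 0.0632
top pivot,th,leg [0.5387 0.0955 0.0079 0.    ] err 0.01364 peg n 0 
  peg model [0.5317 0.0077]
   knob 75 [ 0.511  -0.1575  0.112 ] circ 0.5109 -0.1577 0.0159
   lid 910 [ 0.5108 -0.1557  0.0697] circ 0.5111 -0.1576 0.0619
```

View pics/leg1.png

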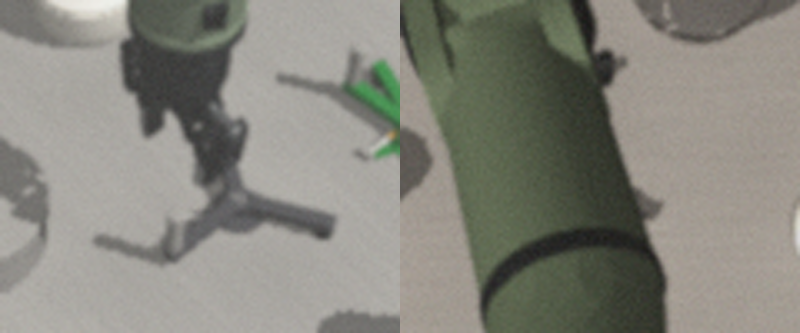

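The scene crop shows the leg out, with the peg at about (175,230). The arm hides it from the top camera, so I'll recheck once the arm has moved to the dish.

Request:
{"fn": "play_rows", "kwargs": {
  "plan": [
    [[0.394,-0.866,-0.1],[0,0,0],-0.5],
    [[0.394,-0.866,-0.1],[0,0,0],-0.5],
    [[0.394,-0.866,-0.1],[0,0,0],-0.5],
    [[0.394,-0.866,-0.1],[0,0,0],-0.5],
    [[0.394,-0.866,0],[0,0,0],-0.5],
    [[0.394,-0.866,0],[0,0,0],-0.5],
    [[0.394,-0.866,0],[0,0,0],-0.5],
    [[0.394,-0.866,0],[0,0,0],-0.5],
    [[0.394,-0.866,0],[0,0,0],-0.5],
    [[0.394,-0.866,0],[0,0,0],-0.5],
    [[0.394,-0.866,0],[0,0,0],-0.5],
    [[0.394,-0.866,0],[0,0,0],-0.5],
    [[0.394,-0.866,0],[0,0,0],-0.5],
    [[0.394,-0.866,0],[0,0,0],-0.5],
    [[0,0,0],[0,0,0],-0.5],
    [[0,0,0],[0,0,0],-0.5]
  ]
}}

```text
clock: 12.6
position: [0.5109, -0.1565, 0.1831]
tool_rot: [3.141, 0.0, 3.14]
force: [0.9, 0.5, 1.0]
grip_width: 0.0636
finger_force: 0.0
```

```bash
python3 meas.py; python3 - <<'E'
from h import *
L=[]
for c in("scene","top"):
    f=grab_frame(c); u,v=proj(f,[.57,.1,.03])[0].astype(int); p=f["pixels"][max(v-50,0):v+50,max(u-60,0):u+60,::-1]
    L.append(cv2.resize(p,(400,333),interpolation=cv2.INTER_CUBIC))
cv2.imwrite("pics/leg2.png",np.hstack(L))
E
```

```text
scene pivot,th,leg [0.5623 0.1451 0.0417 1.6611] err 0.00193 peg n 28 [0.6506 0.1484 0.0761]
  peg model [0.6502 0.1491]
   knob 56 [ 0.5125 -0.1538  0.112 ] circ 0.509 -0.154 0.0185
   lid 594 [ 0.521  -0.1442  0.0694] circ 0.5139 -0.1553 0.063
top pivot,th,leg [0.5617 0.144  0.0617 1.6173] err 0.00164 peg n 20 [0.651  0.1472 0.0768]
  peg model [0.6497 0.1459]
   knob 0 [nan nan nan] circ 0.0 0.0 0.0
   lid 276 [ 0.5099 -0.1239  0.0679] circ 0.5107 -0.1417 0.0583meas.py:39: RuntimeWarning: Mean of empty slice.
  print("  ",n,len(q),np.round(q.mean(0),4),"circ",round(ex,4),round(ey,4),round(rr,4))
  ret = um.true_divide(
```

View pics/leg2.png

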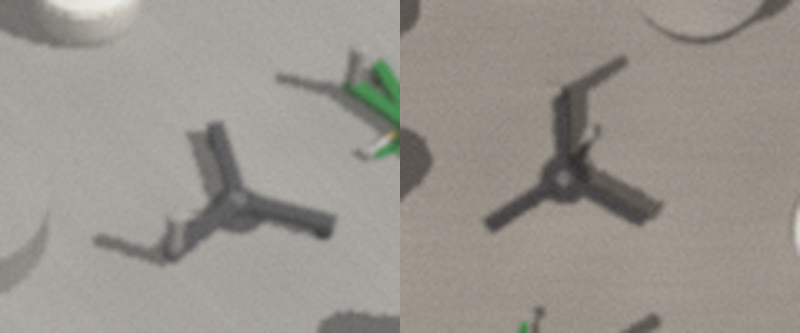

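Request:
{"fn": "play_rows", "kwargs": {
  "plan": [
    [[0,0,0.7],[0,0,0],-0.5],
    [[0,0,0.7],[0,0,0],-0.5],
    [[0,0,0.7],[0,0,0],-0.5],
    [[0,0,0.7],[0,0,0],-0.5],
    [[0,0,0.35],[0,0,0],-0.5],
    [[0,0,0.35],[0,0,0],-0.5],
    [[0,0,0],[0,0,0],-0.3],
    [[0,0,0],[0,0,0],-0.1],
    [[0,0,0],[0,0,0],0.1],
    [[0,0,0],[0,0,0],0.3],
    [[0,0,0],[0,0,0],0.6],
    [[0,0,0],[0,0,0],1],
    [[0,0,0],[0,0,0],1],
    [[0,0,0],[0,0,0],1]
  ],
  "newtons": 60
}}

```text
clock: 14.55
position: [0.5111, -0.1571, 0.096]
tool_rot: [-3.141, 0.001, 3.139]
force: [-0.9, -3.4, 6.2]
grip_width: 0.0306
finger_force: 58.9
```

Request:
{"fn": "play_rows", "kwargs": {
  "plan": [
    [[0,0,-0.3],[0,0,0],1],
    [[0,0,-0.5],[0,0,0],1],
    [[0,0,-0.6],[0,0,0],1],
    [[0,0,-0.6],[0,0,0],1],
    [[0,0,-0.6],[0,0,0],1],
    [[0,0,-0.6],[0,0,0],1],
    [[0,0,-0.6],[0,0,0],1],
    [[0,0,-0.4],[0,0,0],1],
    [[0,0,-0.2],[0,0,0],1],
    [[0,0,0],[0,0,0],1]
  ]
}}

```text
clock: 15.8
position: [0.5108, -0.1567, 0.2056]
tool_rot: [-3.142, 0.0, 3.14]
force: [-0.4, 0.0, -7.1]
grip_width: 0.0305
finger_force: 60.1
```

Request:
{"fn": "play_rows", "kwargs": {
  "plan": [
    [[-0.05,0.3,0],[0,0,0],1],
    [[-0.1,0.6,0],[0,0,0],1],
    [[-0.13,0.75,0],[0,0,0],1],
    [[-0.13,0.75,0],[0,0,0],1],
    [[-0.13,0.75,0],[0,0,0],1],
    [[-0.13,0.75,0],[0,0,0],1],
    [[-0.13,0.75,0],[0,0,0],1],
    [[-0.13,0.75,0],[0,0,0],1],
    [[-0.13,0.75,0],[0,0,0],1],
    [[-0.13,0.75,0],[0,0,0],1],
    [[-0.13,0.75,0],[0,0,0],1],
    [[-0.13,0.75,0],[0,0,0],1],
    [[-0.13,0.75,0],[0,0,0],1],
    [[-0.13,0.75,0],[0,0,0],1],
    [[-0.13,0.75,0],[0,0,0],1],
    [[-0.13,0.75,0],[0,0,0],1],
    [[-0.13,0.65,0],[0,0,0],1],
    [[-0.07,0.0,0],[0,0,0],1],
    [[0,0,0],[0,0,0],1],
    [[0,0,0],[0,0,0],1]
  ]
}}

```text
clock: 18.3
position: [0.5656, 0.1437, 0.2055]
tool_rot: [-3.141, -0.0, 3.139]
force: [0.4, 0.5, -5.5]
grip_width: 0.0305
finger_force: 60.2
```

```bash
cat > look.py <<'E'
import sys
from h import *
L=[]
for c in("scene","top"):
    f=grab_frame(c); X=cloud(f)
    for r in regions_of("dish",c)[:1]:
        q=X[r["mask"]]; q=q[~np.isnan(q[:,0])]
        print(c,r["p"],np.round(np.percentile(q,2,axis=0),4),np.round(np.percentile(q,98,axis=0),4))
    u,v=proj(f,[.57,.13,.08])[0].astype(int); p=f["pixels"][v-50:v+50,u-60:u+60,::-1]
    L.append(cv2.resize(p,(400,333),interpolation=cv2.INTER_CUBIC))
    if c=="scene":
        # lid/dish silhouette: white pixels round the dish
        w=(f["pixels"].min(-1)>150)&(X[...,2]>.03); q=X[w&(np.hypot(X[...,0]-.562,X[...,1]-.144)<.09)]
        if len(q): print("white",len(q),np.round(q.min(0),4),np.round(q.max(0),4))
cv2.imwrite(f"pics/{sys.argv[1]}.png",np.hstack(L))
s=bot.observe(); print(s["clock"],s["position"],s["tool_rot"],s["force"],s["moment"])
E
python3 look.py d1
```

```text
scene 0.58 [0.5172 0.093  0.1162] [0.6247 0.2039 0.225 ]
white 728 [0.5091 0.081  0.0697] [0.6514 0.2072 0.2991]
18.5 [0.56563649 0.1441193  0.20559726] [-3.14151134e+00  2.72015723e-05  3.13924748e+00] [ 0.45625276  0.72794422 -5.98680175] [-0.05027506  0.01773077  0.00931095]
```

View pics/d1.png

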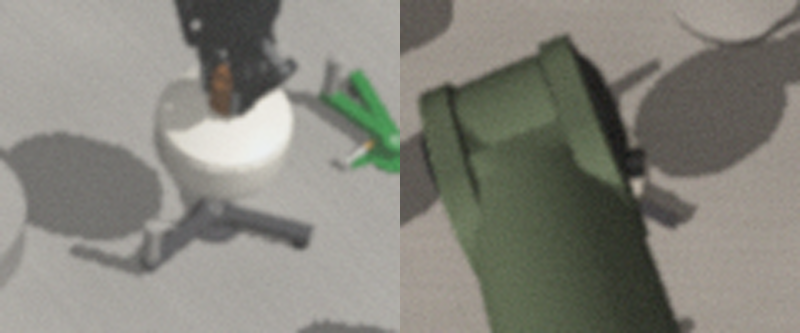

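```bash
python3 - <<'E'
from h import *
f=grab_frame("scene");X=cloud(f);x,y,z=np.moveaxis(X,-1,0)
w=(f["pixels"].min(-1)>90)
q=X[(np.hypot(x-.565,y-.144)<.08)&(z>.165)&(z<.19)&w]
print(len(q),q.mean(0),cv2.minEnclosingCircle(q[:,:2].astype(np.float32)))
E
```

```text
799 [0.58167733 0.15816615 0.18013989] ((0.5647943019866943, 0.14596723020076752), 0.0624135285615921)
```

Request:
{"fn": "play_rows", "kwargs": {
  "plan": [
    [[0.09,0,0.3],[0,0,0],1],
    [[0,0,0.5],[0,0,0],1],
    [[0,0,0.5],[0,0,0],1],
    [[0,0,0.5],[0,0,0],1],
    [[0,0,0.5],[0,0,0],1],
    [[0,0,0.4],[0,0,0],1],
    [[0,0,0.3],[0,0,0],1],
    [[0,0,0.1],[0,0,0],1],
    [[0,0,0.1],[0,0,0],1],
    [[0,0,0.06],[0,0,0],1],
    [[0,0,0],[0,0,0],1],
    [[0,0,0],[0,0,0],1]
  ]
}}

```text
clock: 20.05
position: [0.5635, 0.1445, 0.1242]
tool_rot: [3.142, 0.0, 3.14]
force: [-0.2, 0.8, -6.6]
grip_width: 0.0307
finger_force: 60.2
```

Request:
{"fn": "play_rows", "kwargs": {
  "plan": [
    [[0,0,0.04],[0,0,0],1],
    [[0,0,0.04],[0,0,0],1],
    [[0,0,0.04],[0,0,0],1],
    [[0,0,0],[0,0,0],1],
    [[0,0,0],[0,0,0],1]
  ]
}}

```text
clock: 20.68
position: [0.5634, 0.1445, 0.121]
tool_rot: [-3.142, -0.0, 3.14]
force: [0.5, 0.8, -6.3]
grip_width: 0.0301
finger_force: 60.2
```

```bash
python3 look.py d2
```

```text
scene 0.62 [0.5206 0.0944 0.0396] [0.622  0.2043 0.1412]
white 637 [0.5079 0.0836 0.0304] [0.6514 0.2075 0.2105]
20.875 [0.56341006 0.14447704 0.12109183] [3.14159094e+00 8.97388649e-05 3.13976655e+00] [-0.39818072 -0.25948322 -6.97592648] [-0.02684788 -0.01824919 -0.02051553]
```

View pics/d2.png

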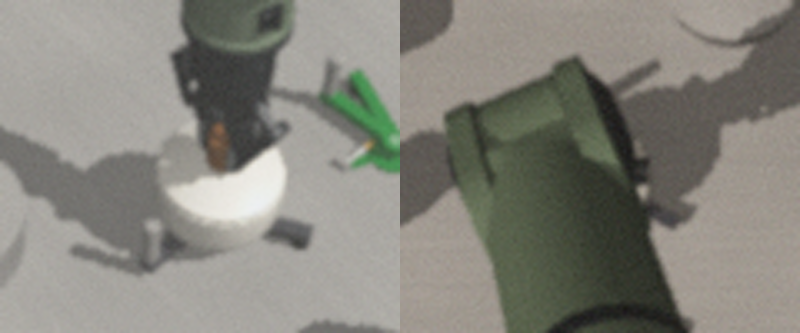

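Looks centred over the rest, just clear of the arms (the peg at crop (153,240) has a gap to the dish). I'll creep down to contact.

Request:
{"fn": "play_rows", "kwargs": {
  "plan": [
    [[0,0,0.02],[0,0,0],1],
    [[0,0,0.02],[0,0,0],1],
    [[0,0,0],[0,0,0],1],
    [[0,0,0],[0,0,0],1]
  ]
}}

```text
clock: 21.38
position: [0.5634, 0.1445, 0.12]
tool_rot: [-3.142, -0.0, 3.14]
force: [0.2, -1.2, -5.5]
grip_width: 0.0302
finger_force: 60.2
```

Request:
{"fn": "play_rows", "kwargs": {
  "plan": [
    [[0,0,0.02],[0,0,0],1],
    [[0,0,0.02],[0,0,0],1],
    [[0,0,0],[0,0,0],1],
    [[0,0,0],[0,0,0],1]
  ]
}}

```text
clock: 21.88
position: [0.5638, 0.1444, 0.1197]
tool_rot: [3.141, 0.001, 3.139]
force: [-0.8, -2.0, 6.8]
grip_width: 0.0304
finger_force: 61.9
```

Request:
{"fn": "play_rows", "kwargs": {
  "plan": [
    [[0,0,0],[0,0,0],0.3],
    [[0,0,0],[0,0,0],0.2],
    [[0,0,0],[0,0,0],0.1],
    [[0,0,0],[0,0,0],-0.1],
    [[0,0,0],[0,0,0],-0.3],
    [[0,0,0],[0,0,0],-0.5],
    [[0,0,0],[0,0,0],-0.5],
    [[0,0,-0.2],[0,0,0],-0.5],
    [[0,0,-0.6],[0,0,0],-0.5],
    [[0,0,-0.8],[0,0,0],-0.5],
    [[0,0,-0.8],[0,0,0],-0.5],
    [[0,0,-0.8],[0,0,0],-0.5],
    [[0,0,-0.8],[0,0,0],-0.5]
  ]
}}

```text
clock: 23.5
position: [0.5635, 0.1445, 0.2209]
tool_rot: [3.141, 0.001, 3.14]
force: [-0.4, -0.0, -0.5]
grip_width: 0.0638
finger_force: 0.0
```

Request:
{"fn": "play_rows", "kwargs": {
  "plan": [
    [[0.5,-0.9,-0.2],[0,0,0],-0.5],
    [[0.5,-0.9,-0.2],[0,0,0],-0.5],
    [[0.5,-0.9,0],[0,0,0],-0.5],
    [[0.5,-0.9,0],[0,0,0],-0.5],
    [[0.5,-0.9,0],[0,0,0],-0.5],
    [[0.5,-0.9,0],[0,0,0],-0.5],
    [[0,-0.9,0],[0,0,0],-0.5],
    [[0,-0.9,0],[0,0,0],-0.5],
    [[0,-0.9,0],[0,0,0],-0.5],
    [[0,-0.9,0],[0,0,0],-0.5],
    [[0,-0.9,0],[0,0,0],-0.5],
    [[0,0,0],[0,0,0],-0.5],
    [[0,0,0],[0,0,0],-0.5]
  ]
}}

```text
clock: 25.12
position: [0.488, -0.1024, 0.2297]
tool_rot: [3.141, 0.001, 3.14]
force: [0.4, 0.4, 0.3]
grip_width: 0.0637
finger_force: 0.0
```

```bash
python3 look.py d3; python3 - <<'E'
from h import *
f=grab_frame("top");X=cloud(f);x,y,z=np.moveaxis(X,-1,0)
n=np.hypot(x-.562,y-.144)<.08
for lo,hi in((.125,.145),(.08,.105)):
    q=X[n&(z>lo)&(z<hi)]; print(len(q),q.mean(0),cv2.minEnclosingCircle(q[:,:2].astype(np.float32)))
q=X[(np.hypot(x-.65,y-.147)<.02)&(z>.066)&(z<.085)&(np.hypot(x-.562,y-.144)>.072)];print("peg",len(q),q.mean(0))
for t in("dabba","tumbler1","jar"):
    for r in regions_of(t,"top")[:2]:
        p=X[r["mask"]];p=p[~np.isnan(p[:,0])];print(t,r["p"],np.round(np.median(p,0),3))
E
```

```text
scene 0.8 [0.5135 0.0951 0.0441] [0.6224 0.2033 0.1392]
white 849 [0.5002 0.0832 0.0334] [0.6516 0.2069 0.1394]
top 0.9 [0.5087 0.089  0.0813] [0.6188 0.1925 0.1378]
25.325 [ 0.48799424 -0.10227478  0.22921363] [3.14147210e+00 1.14434552e-04 3.14069246e+00] [ 0.43174268 -0.45701501  1.36905126] [ 0.003439   -0.02757605  0.0037117 ]
76 [0.56343303 0.14435453 0.13593349] ((0.5640360116958618, 0.1444208025932312), 0.01605249010026455)
930 [0.56277378 0.1417816  0.09400168] ((0.5636506676673889, 0.14473891258239746), 0.061861783266067505)
peg 20 [0.650896   0.14742194 0.07582287]
dabba 0.85 [0.78  0.002 0.069]
tumbler1 0.81 [0.702 0.431 0.05 ]
tumbler1 0.64 [ 0.529 -0.46   0.057]
jar 0.56 [0.518 0.41  0.123]
```

View pics/d3.png

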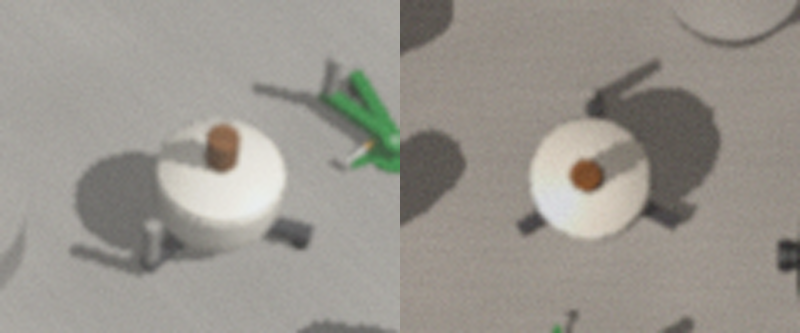

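The dish stands level on all three arms. Its knob is at (0.564, 0.144), about 2 mm from the pivot, and its top is at 0.136 m, so it sits at rest height. The peg is still out and the other things haven't moved.

```bash
python3 -c "from workcell import bot; print(bot.job_done())"
```

```text
the job is handed in; nothing more can be done
None
```

The job is handed in: the leg is swung fully out and held at its end position, the dish stands upright on all three arms about 2 mm from the pivot and released, and the spice tin, tumblers and jar measured unmoved, at about 25 s on the clock.

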